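# Turn the wheel on its stand until the valve is at the top

### The arm

A 6-joint arm with a two-finger parallel gripper is mounted at the origin on the work surface. World frame = base frame: x ahead of the robot, y to its left, z up, the work surface at z = 0. Lengths are in m, angles in rad, forces in N, time in s.
With the tool pointing down it reaches from about 0.25 to 0.775 m from the base axis. Payload 4 kg.
Tool frame: the origin (TCP) lies at the centre of the arm's flange, where the gripper is bolted on; the fingertips stand 199 mm ahead of it and the grasp point (between the pads) lies 180 mm ahead of it (robot.tcp_to_tips is the z of the fingertips in the tool frame, in m); z points along the fingers, y is the line along which they close (so a half turn about z gives the same grasp; the last joint's range is limited). The gripper opens to 94 mm and grips with 3 to 60 N. Pads are 16 mm wide; open, the fingers measure 119 mm over their backs; the gripper's body (75 mm by 177 mm) begins 78 mm behind the grasp point.
Start: joints at [-1.259, 0.087, 1.371, -0, 1.684, -0.103], TCP at [0.222, -0.503, 0.405] pointing down, gripper open.
Joint ranges: [-3.1, 3.1], [-0.76, 2.03], [0.27, 2.55], [-1.08, 4.22], [0.17, 2.65], [-2.57, 2.57]. Speed limits (rad/s): [2.79, 2.79, 3.14, 3.14, 3.14, 3.14].

### API

Orientations are given as [roll, pitch, yaw] about the fixed x, y, z axes, in that order (R = Rz(yaw) Ry(pitch) Rx(roll)).
In Python, from bench import robot gives the robot as it stands.
- The arm moves only by the tool play_rows, never from a script. Its arguments are lists of equal length, an entry for each row: "translation": the shift along the tool's x, y, z scaled (see below), a list of three; "twist": the turn, a rotation vector about the tool's x, y, z scaled (see below), a list of three; "gripper": the opening, from -1 (shut) to 1 (fully open). A call has 1 to 8 rows; each row shifts and turns the commanded pose from where the row before left it, along the tool's axes as they then stand; what a row does not reach is not made up. The controller multiplies each number of a shift by 0.04 m and each number of a turn by 0.1 rad. A row lasts 1/10 s, in which the tool goes at most 50 mm and 8.59 degrees, less where a joint would pass 70% of its speed; a pose out of reach is approached as far as the arm can. A call with a number of a shift or a turn outside -1 to 1 is refused whole. A call with a gripper value outside its range is refused whole. The fingers move at their own pace and stop on an object; the grip force is fixed at half the most. Time passes only in rows, so rows that do not move let the fingers close. It gives the time, the measured TCP pose, the force, the opening and the grip force at its end, in the units of the state.
- robot.get_obs(): the state, without advancing time (a new reading comes with each control period).
- robot.snapshot(name): name is "scene" or "top"; returns the picture (480x640x3 uint8, red, green, blue); there is no depth.
- robot.camera_model(name): a dict with "camera_matrix" (3x3 intrinsics, pixels), "rvec" (rotation vector, rad) and "tvec" (3), from world to camera coordinates, as OpenCV has them. Camera axes: x right, y down, z forward; pixel columns grow to the right and rows downward; lengths in m; the calibration is good to about 2 mm. A picture is of the moment at which its call begins. camera_model takes no time and is no camera call.
- robot.close_job(): hands the job in; it is judged then, once.
Trained networks look in the newest picture that a camera, given by its name, has taken for a name from the list of things; names that differ only in an ending like _2 or _b are one class to them, and where a whole thing is asked for, a point or a joint stands for the part that bears it (a point fixed in the world has none). Each returns a list of dicts, best first, with "score" (0 to 1); they miss things now and then, are a little off and sometimes report something else, mostly with a low value. They report only what shows in the picture. A call takes as long as a camera call.
- robot.recognise(name, camera): "centre" ([x, y, z] in m, in world coordinates, good to about 4 mm: the middle of the surface that is visible of it).
- robot.spot_point(name, camera): "centre" ([x, y, z] in m, in world coordinates, good to about 4 mm: a listed point, or the origin of a listed thing).
The state is a dict: "time": time; "joint_positions": joint angles; "qvel": joint speeds; "joint_torque": joint torques, N m; "tool_pos": TCP position; "ee_rot": TCP orientation; "wrist_force": force on the tool from outside, world axes, zero at the start; "wrist_torque": the same for the moment, N m; "width": finger opening in m; "finger_force": force on a finger pad.
Only numpy, scipy, OpenCV 4.12 (cv2) and the standard library are available. Lean on these libraries where they do the work, as an engineer would, in place of code of your own. Each camera call takes 0.05 s, during which the arm holds its last target. There are 200 camera calls.

### The job

A wheel with five blue spokes hangs on a bench stand, leaning back a little. Push its spokes round with your fingertips, one after another as needed, until the valve stem with the red cap stands straight up from the axle, at twelve o'clock, ready for the pump; leave the wheel at rest there and come away. Push only on the spokes: the tyre and rim are freshly glued and must not be pushed, nor the valve stem, and the spool, scissors and bottle stay where they are.

Things in the scene. Friction and masses are not known exactly. Their poses are not given: they have to be found in the camera images.
- wheel (a joint): Turn of the wheel about its axle, rad; 0 or any multiple of 2 pi = valve at the top, twelve o'clock. Positive = clockwise seen from the robot (top moving to the right). Turns endlessly either way; a stiff bearing (0.35 N m to turn) keeps it where it is left. Five blue spokes 72 degrees apart; the valve sits midway between two of them, which are thus 36 degrees either side of it.
- hub (a point): Centre of the front face of the blue hub (44 mm wide), on the axle; does not turn. x along the axle, away from the robot and 20 degrees down, as the wheel leans back; y level, to the left seen from the robot; z in the wheel's plane, to twelve o'clock. The wheel's middle plane is 18 mm along +x. Spokes: 12 mm wide, hub to rim, from the middle plane to 16 mm in front; gaps open right through.
- stand: Fixed bench stand. Origin on the table, 178 mm below the wheel's centre; x level, away from the robot, y left, z up. Dark base plate 12 mm thick, 170 mm wide, from x = -25 to 135 mm; grey post 22 mm square at x = 80 mm, 160 mm high, with an 18 mm thick axle to the back of the hub. The wheel's front is free.
- tyre: Black tyre with its bright aluminium rim, turning with the wheel: outer radius 154 mm, tyre 32 mm thick (16 mm either side of the middle plane), rim 24 mm wide with inner radius 117 mm. Origin at the wheel's centre. Not to be pushed.
- valve: Brass valve stem, 8 mm thick with an 13 mm red cap (20 mm long), standing inward from the rim towards the hub, 36 mm long in all, in the middle plane. Origin at its foot on the rim, 117 mm from the axle; its z axis points radially outward from the axle, so it points to twelve o'clock (up, leaning back 20 degrees) when the job is done. Not to be pushed.
- spool: White thread spool, 36 mm diameter, 48 mm high, standing loose on the bench; origin under its middle. To be left alone.
- scissors: Scissors with orange handles and a steel blade, 160 mm long, 10 mm high, lying loose on the bench; origin on the underside near the pivot, x towards the points. To be left alone.
- bottle: Yellow plastic bottle with black cap, 52 mm diameter, 130 mm high, standing loose on the bench; origin under its middle. To be left alone.

How it is judged:
At the end, for the whole second after the job is handed in: The valve is at twelve o'clock above the axle within 0.1 rad (about 6 degrees, 11.7 mm to either side), the wheel is at rest, and the spool, scissors and bottle are within 20 mm of where they stood (y of valve in the frame of hub between -0.0117 and 0.0117 m and z of valve in the frame of hub above 0.05 m and velocity of joint wheel between -0.05 and 0.05 rad/s and distance of each of spool, scissors, bottle from where it was at the start of the episode below 0.02 m); the robot touches nothing.
It fails at once if the tyre or rim is pushed (over 2 N) (contact force between the arm and tyre above 2 N).
It fails at once if the tyre or rim is pushed with the fingers (over 2 N) (contact force between the fingers and tyre above 2 N).
It fails at once if the valve stem is pushed (over 2 N) (contact force between any of the arm, the fingers and valve above 2 N).
It fails at once if the spool, scissors or bottle is pushed away or lifted (moved over 20 mm) (distance of any of spool, scissors, bottle from where it was at the start of the episode above 0.02 m).
It also fails if it takes over 48 s, if anything falls off the work surface, if the arm or the gripper's body presses on something with over 40 N, if the wrist force passes 120 N, or if a joint passes its speed limit or range.

## Working session

There is one attempt and no reset: what is moved stays moved. The work goes in short steps, Python scripts to look and compute and a tool call to move; the robot and the scene stay as the last step left them, time stands still between calls to the robot, and variables do not carry over. Pictures are saved under pics/ and viewed, at most 10 in all, crops included, and the job is handed in when it is done.

Besides the shell and the picture viewer there is one more tool, called after "Emit:" as name(argument=value, ...), one argument or row to a line, values as JSON. play_rows: Moves the arm, as the interface text tells. Its arguments: {"type":"object","properties":{"translation":{"type":"array","items":{"type":"array","items":{"type":"number","minimum":-1,"maximum":1}}},"twist":{"type":"array","items":{"type":"array","items":{"type":"number","minimum":-1,"maximum":1}}},"gripper":{"type":"array","items":{"type":"number"}}},"required":["translation","twist","gripper"]}

```bash
mkdir -p pics; python3 - <<'E'
from bench import robot
import cv2,numpy as np
for c in ("scene","top"):
    im=robot.snapshot(c); cv2.imwrite(f"pics/{c}0.png",im[:,:,::-1])
    m=robot.camera_model(c); R=cv2.Rodrigues(np.array(m["rvec"],float))[0]; print(c,"campos",-R.T@np.array(m["tvec"]).ravel())
    for n in ("hub","stand","valve","spool","scissors","bottle"):
        r=robot.spot_point(n,c); print(n,[(np.round(d["centre"],3).tolist(),round(d["score"],2)) for d in r[:2]])
o=robot.get_obs(); print(o["time"],o["tool_pos"],o["ee_rot"])
E
```

```text
scene campos [ 1.30278711 -0.37283543  0.86856942]
hub [([0.531, 0.022, 0.19], 0.59)]
stand [([0.547, 0.018, -0.002], 0.77)]
valve [([0.512, -0.097, 0.169], 0.51)]
spool [([0.637, 0.26, 0.0], 0.72)]
scissors [([0.464, 0.227, -0.006], 0.61)]
bottle [([0.358, -0.152, -0.002], 0.69)]
top campos [0.36765954 0.07419104 1.33670122]
hub [([0.531, 0.021, 0.182], 0.75), ([0.362, -0.153, -0.001], 0.28)]
stand [([0.546, 0.02, -0.006], 0.94), ([0.462, 0.226, 0.001], 0.48)]
valve [([0.518, -0.094, 0.162], 0.66)]
spool [([0.643, 0.257, 0.001], 0.8)]
scissors [([0.462, 0.222, 0.001], 0.74)]
bottle [([0.36, -0.149, 0.0], 0.58)]
0.7 [ 0.22162874 -0.50335785  0.40475018] [ 3.14142034e+00 -2.92760179e-05  4.14746447e-01]
```

View pics/scene0.png

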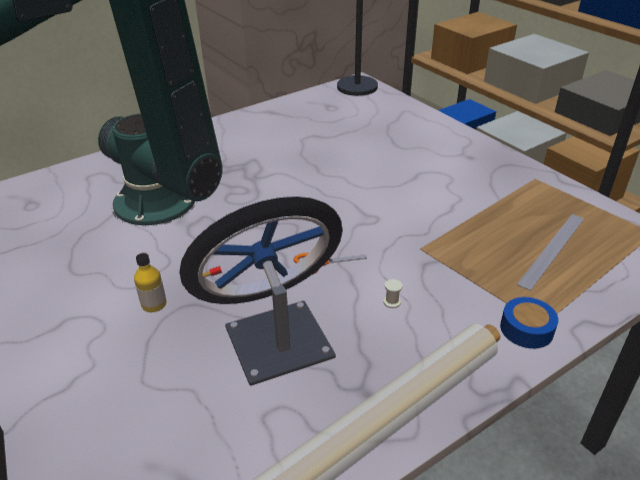

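View pics/top0.png

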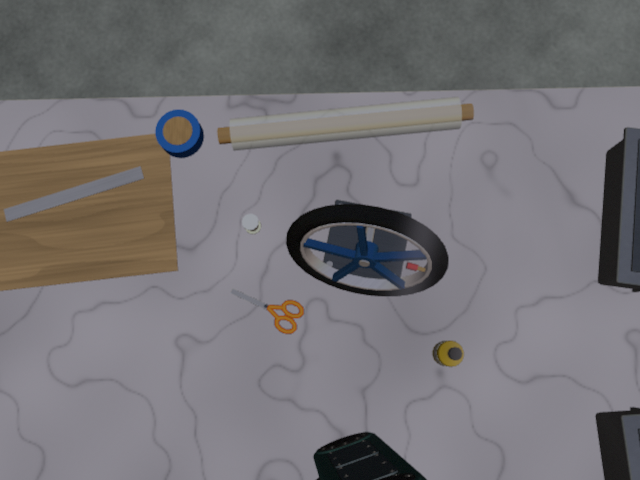

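The pictures show the wheel yawed slightly clockwise. The valve's red cap is at about 3 to 4 o'clock seen from the robot (top picture pixel 412,267; scene picture 213,271). I'll refine yaw and wheel angle by fitting the blue spokes.

```bash
cat > h.py <<'E'
from bench import robot
import cv2,numpy as np
from scipy.optimize import least_squares
from scipy.spatial.transform import Rotation as Ro
def axes(psi):
    return Ro.from_euler('z',psi).as_matrix()@np.array([[np.cos(.349),0,np.sin(.349)],[0,1,0],[-np.sin(.349),0,np.cos(.349)]])
def wheel(p,loc):  # p: hub xyz, yaw; loc in hub frame
    return np.asarray(p[:3])+np.atleast_2d(loc)@axes(p[3]).T
def pol(r,th,x=0.002): # th clockwise from top
    return np.stack(np.broadcast_arrays(x,-r*np.sin(th),r*np.cos(th)),-1)
def proj(c,P):
    m=robot.camera_model(c)
    return cv2.projectPoints(np.asarray(P,float).reshape(-1,1,3),np.array(m["rvec"],float),np.array(m["tvec"],float),np.array(m["camera_matrix"],float),None)[0][:,0]
def blue(im): 
    h=cv2.cvtColor(im,cv2.COLOR_RGB2HSV); return cv2.inRange(h,(100,110,40),(130,255,255))
def red(im):
    h=cv2.cvtColor(im,cv2.COLOR_RGB2HSV); return cv2.inRange(h,(0,180,90),(5,255,255))|cv2.inRange(h,(174,180,90),(180,255,255))
def fit(ims,p0,free=(0,1,2,3,4)):
    p0=np.array(p0,float); dts={c:cv2.distanceTransform(255-blue(im),cv2.DIST_L2,5) for c,im in ims.items()}
    dto={c:cv2.distanceTransform(blue(im),cv2.DIST_L2,5) for c,im in ims.items()}
    def res(q):
        p=p0.copy(); p[list(free)]=q; out=[]
        for c in ims:
            x=.002 if c=="top" else .018
            for k in range(5):
                for s in (-1,0,1):
                    r=np.linspace(.035,.11,12); L=pol(r,p[4]+(.2*np.pi)*(2*k+1),x)
                    t=p[4]+.2*np.pi*(2*k+1); L=L+s*.006*np.array([0,-np.cos(t),-np.sin(t)])
                    uv=proj(c,wheel(p,L)).astype(np.float32)
                    g=lambda D:cv2.remap(D,uv[:,:1],uv[:,1:],cv2.INTER_LINEAR)[:,0]
                    out.append(np.minimum(g(dts[c]),6) if s==0 else np.minimum(g(dts[c]),6)+np.minimum(g(dto[c]),6))
        return np.concatenate(out+[(p[:4]-p0[:4])/np.array([.004,.004,.004,.1])*2])
    s=least_squares(res,p0[list(free)],diff_step=1e-3,loss='soft_l1'); p0[list(free)]=s.x; return p0,s.cost
def rows(tpos,tR,n,o=None,prev=None):
    """n equal rows from prev (pos,R) to the target"""
    p,R=prev; v=R.T@(np.array(tpos)-p); w=Ro.from_matrix(R.T@tR).as_rotvec()
    return v/.04/n, w/.1/n
def toolR(psi,a):
    z=np.array([np.cos(psi)*np.cos(a),np.sin(psi)*np.cos(a),-np.sin(a)]); y=np.array([np.sin(psi),-np.cos(psi),0]); return np.stack([np.cross(y,z),y,z],1)
E
python3 - <<'E'
from h import *
ims={c:cv2.imread(f"pics/{c}0.png")[:,:,::-1].copy() for c in("top","scene")}
for t in (1.5,1.68,1.85):
    p,c=fit(ims,[.531,.0215,.186,-.2,t]); print(np.round(p,4),c)
vis=[]
p=fit(ims,[.531,.0215,.186,-.2,1.68])[0]
for c,im in ims.items():
    im=im[:,:,::-1].copy(); x=.002 if c=="top" else .018
    P=[pol(.11,p[4]+.2*np.pi*(2*k+1),x) for k in range(5)]+[pol(.085,p[4],.018)]+list(pol(.154,np.linspace(0,6.28,60),.018))
    for u in proj(c,wheel(p,np.array(P))): cv2.circle(im,tuple(int(v) for v in np.round(u)),1,(0,255,0),-1)
    u0=proj(c,wheel(p,[0,0,0]))[0].astype(int); vis.append(cv2.resize(im[u0[1]-75:u0[1]+75,u0[0]-100:u0[0]+100],(400,300)))
cv2.imwrite("pics/fit0.png",np.hstack(vis))
E
```

```text
[ 0.5347  0.0211  0.203  -0.1151  1.7115] 490.5770767560138Traceback (most recent call last):
  File "<stdin>", line 4, in <module>
  File "h.py", line 33, in fit
    s=least_squares(res,p0[list(free)],diff_step=1e-3,loss='soft_l1'); p0[list(free)]=s.x; return p0,s.cost
    return func(*args, **kwargs)
    result = trf(vector_fun.fun, vector_fun.jac, x0, f0, J0, lb, ub, ftol, xtol,
                 gtol, max_nfev, x_scale, loss_function, tr_solver,
                 tr_options.copy(), verbose, callback=callback_wrapped)
    return trf_no_bounds(
        fun, jac, x0, f0, J0, ftol, xtol, gtol, max_nfev, x_scale,
        loss_function, tr_solver, tr_options, verbose, callback=callback)
    f_new = fun(x_new)
    self._update_fun()
    ~~~~~~~~~~~~~~~~^^
    self.f = self.fun_wrapped(xp_copy(self.x))
             ~~~~~~~~~~~~~~~~^^^^^^^^^^^^^^^^^
    return np.atleast_1d(self.fun(x))
                         ~~~~~~~~^^^
    return self.f(x, *self.args, **self.kwargs)
           ~~~~~~^^^^^^^^^^^^^^^^^^^^^^^^^^^^^^
  File "h.py", line 29, in res
    uv=proj(c,wheel(p,L)).astype(np.float32)
       ~~~~^^^^^^^^^^^^^^
  File "h.py", line 12, in proj
    m=robot.camera_model(c)
ValueError: time passes only in moves, steps and waits
```

```bash
sed -i 's/^def proj(c,P):/import functools\ncam=functools.lru_cache(None)(lambda c:robot.camera_model(c))\ndef proj(c,P):/; s/m=robot.camera_model(c)$/m=cam(c)/' h.py
python3 - <<'E'
from h import *
ims={c:cv2.imread(f"pics/{c}0.png")[:,:,::-1].copy() for c in("top","scene")}
best=None
for t in (1.55,1.68,1.8):
  for y in (-.25,-.1):
    p,c=fit(ims,[.531,.0215,.184,y,t],(0,1,3,4)); print(np.round(p,4),c)
    if best is None or c<best[1]: best=(p,c)
p=best[0]; vis=[]
for c,im in ims.items():
    b=blue(im); r=red(im); im=im[:,:,::-1].copy(); x=.002 if c=="top" else .018
    P=[pol(.11,p[4]+.2*np.pi*(2*k+1),x) for k in range(5)]+[pol(.085,p[4],.018)]+list(pol(.154,np.linspace(0,6.28,60),.018))
    for u in proj(c,wheel(p,np.array(P))): cv2.circle(im,tuple(int(v) for v in np.round(u)),1,(0,255,0),-1)
    u0=proj(c,wheel(p,[0,0,0]))[0].astype(int); f=lambda a:cv2.resize(a[u0[1]-75:u0[1]+75,u0[0]-100:u0[0]+100],(400,300))
    vis.append(np.vstack([f(im),cv2.merge([f(b),f(b*0),f(r)])]))
cv2.imwrite("pics/fit0.png",np.hstack(vis))
print(robot.get_obs()["time"])
E
```

```text
[ 0.5278  0.022   0.184  -0.1973  1.7192] 540.5494718009321
[ 0.5281  0.0212  0.184  -0.1928  1.7213] 544.7304177127519
[ 0.5278  0.0237  0.184  -0.223   1.7274] 537.2968027350344
[ 0.5279  0.0218  0.184  -0.2009  1.7241] 541.1121307305992
[ 0.5278  0.0241  0.184  -0.2139  1.7284] 534.6450685032812
[ 0.5335  0.0219  0.184  -0.0921  1.7934] 669.1645785289029
0.7
```

View pics/fit0.png

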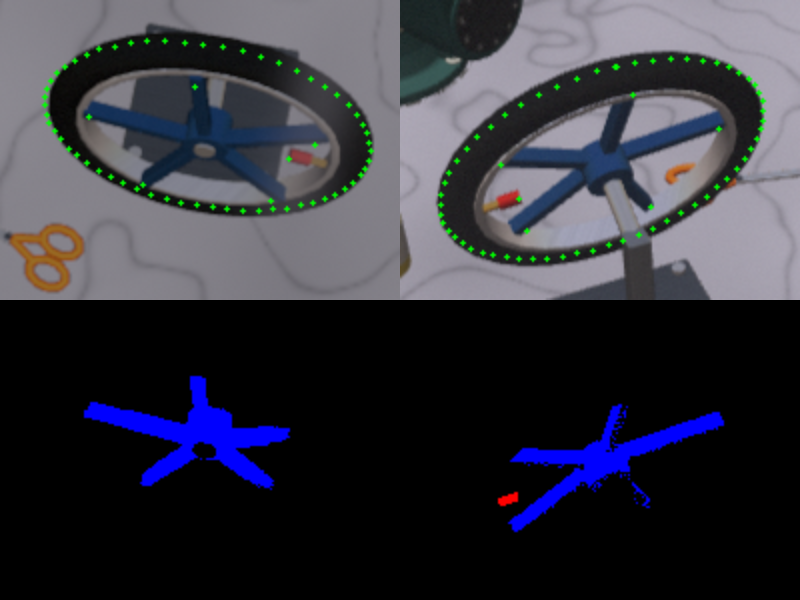

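The fit matches both pictures: hub at about (0.528, 0.023, 0.184), yaw about -0.205, valve at about +98°. I'll push the spoke near 12 o'clock counter-clockwise by about 98°, with the fingers closed.

```bash
cat >> h.py <<'E'
P0=np.array([.528,.023,.184,-.205])
TR=toolR(-.205,.7)
def tcp(r,deg,x,R=TR): return wheel(P0,pol(r,np.radians(deg),x))[0]-.199*R[:,2]
def cur():
    o=robot.get_obs(); return np.array(o["tool_pos"]),Ro.from_euler('xyz',o["ee_rot"]).as_matrix()
E
python3 - <<'E'
from h import *
p,R=cur(); t=tcp(.06,26,-.08); print(t)
N=16
# stepwise with per-row rotation
w=Ro.from_matrix(R.T@TR).as_rotvec(); 
for i in range(N):
    Ri=R@Ro.from_rotvec(w*i/N).as_matrix(); print(np.round(Ri.T@((t-p)/N)/.04,2).tolist(), np.round(w/N/.1,3).tolist())
E
```

```text
[0.31808091 0.03978176 0.3902326 ]
[0.48, -0.72, 0.02] [-0.168, 0.526, 0.362]
[0.45, -0.73, 0.03] [-0.168, 0.526, 0.362]
[0.42, -0.75, 0.05] [-0.168, 0.526, 0.362]
[0.39, -0.77, 0.05] [-0.168, 0.526, 0.362]
[0.36, -0.78, 0.06] [-0.168, 0.526, 0.362]
[0.33, -0.79, 0.07] [-0.168, 0.526, 0.362]
[0.3, -0.81, 0.07] [-0.168, 0.526, 0.362]
[0.26, -0.82, 0.07] [-0.168, 0.526, 0.362]
[0.23, -0.83, 0.07] [-0.168, 0.526, 0.362]
[0.2, -0.84, 0.07] [-0.168, 0.526, 0.362]
[0.16, -0.84, 0.06] [-0.168, 0.526, 0.362]
[0.13, -0.85, 0.06] [-0.168, 0.526, 0.362]
[0.1, -0.86, 0.05] [-0.168, 0.526, 0.362]
[0.06, -0.86, 0.04] [-0.168, 0.526, 0.362]
[0.03, -0.86, 0.02] [-0.168, 0.526, 0.362]
[-0.0, -0.86, 0.01] [-0.168, 0.526, 0.362]
```

Emit:
play_rows(
  translation=[
    [0.48,-0.72,0.02],
    [0.45,-0.73,0.03],
    [0.42,-0.75,0.05],
    [0.39,-0.77,0.05],
    [0.36,-0.78,0.06],
    [0.33,-0.79,0.07],
    [0.3,-0.81,0.07],
    [0.26,-0.82,0.07],
  ],
  twist=[
    [-0.17,0.53,0.36],
    [-0.17,0.53,0.36],
    [-0.17,0.53,0.36],
    [-0.17,0.53,0.36],
    [-0.17,0.53,0.36],
    [-0.17,0.53,0.36],
    [-0.17,0.53,0.36],
    [-0.17,0.53,0.36],
  ],
  gripper=[-1,-1,-1,-1,-1,-1,-1,-1],
)

```text
time: 1.5
tool_pos: [0.2691, -0.2303, 0.3976]
ee_rot: [3.064, -0.44, 0.137]
wrist_force: [0.3, 0.9, 0.7]
width: 0.0336
finger_force: 0.0
```

Emit:
play_rows(
  translation=[
    [0.23,-0.83,0.07],
    [0.2,-0.84,0.07],
    [0.16,-0.84,0.06],
    [0.13,-0.85,0.06],
    [0.1,-0.86,0.05],
    [0.06,-0.86,0.04],
    [0.03,-0.86,0.02],
    [0,-0.86,0.01],
  ],
  twist=[
    [-0.17,0.53,0.36],
    [-0.17,0.53,0.36],
    [-0.17,0.53,0.36],
    [-0.17,0.53,0.36],
    [-0.17,0.53,0.36],
    [-0.17,0.53,0.36],
    [-0.17,0.53,0.36],
    [-0.17,0.53,0.36],
  ],
  gripper=[-1,-1,-1,-1,-1,-1,-1,-1],
)

```text
time: 2.3
tool_pos: [0.3222, 0.0298, 0.3906]
ee_rot: [3.129, -0.855, -0.186]
wrist_force: [-0.1, 0.4, -0.5]
width: 0.001
finger_force: 0.0
```

```bash
python3 - <<'E'
from h import *
for c in("scene","top"): cv2.imwrite(f"pics/{c}1.png",robot.snapshot(c)[:,:,::-1])
a,b=[cv2.imread(f"pics/{c}1.png")[100:400,150:550] for c in("top","scene")]
cv2.imwrite("pics/c1.png",np.hstack([a,cv2.imread("pics/scene1.png")[80:380,80:480]]))
p,R=cur(); o=robot.get_obs(); print(p,R@[0,0,.199]+p,Ro.from_matrix(R.T@TR).as_rotvec(),tcp(.06,26,-.08),np.round(o["joint_positions"],2),o["width"],o["time"])
E
```

```text
[0.32215063 0.03257576 0.38992667] [0.46918584 0.0042528  0.25885624] [-0.01126909  0.01895013  0.02151165] [0.31808091 0.03978176 0.3902326 ] [-0.01 -0.73  2.1  -0.17  0.94  1.78] 0.0005617719284610602 2.4
```

View pics/c1.png

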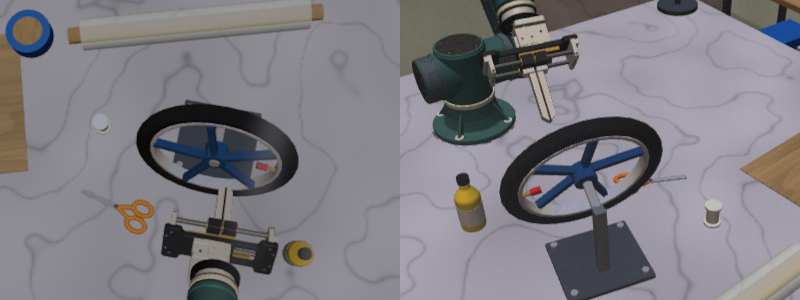

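```bash
python3 - <<'E'
from h import *
p,R=cur(); print(np.round((R@[0,0,.199]+p-P0[:3])@axes(P0[3]),4), np.round((tcp(.06,26,-.08)+.199*TR[:,2]-P0[:3])@axes(P0[3]),4))
v,w=rows(tcp(.06,26,.014),TR,4,prev=(p,R)); print(np.round(v,2),np.round(w,2))
a=list(range(26,-76,-7)); q=[tcp(.06,d,.014) for d in a]
for i in range(len(a)-1): print(a[i+1],np.round(TR.T@(q[i+1]-q[i])/.04,2).tolist())
E
```

```text
[-0.0761 -0.0303  0.052 ] [-0.08   -0.0263  0.0539]
[ 0.19 -0.03  0.52] [-0.03  0.05  0.05]
19 [0.07, -0.17, -0.02]
12 [0.05, -0.18, -0.02]
5 [0.03, -0.18, -0.01]
-2 [0.0, -0.18, -0.0]
-9 [-0.02, -0.18, 0.01]
-16 [-0.04, -0.18, 0.01]
-23 [-0.06, -0.17, 0.02]
-30 [-0.08, -0.16, 0.03]
-37 [-0.09, -0.15, 0.03]
-44 [-0.11, -0.14, 0.04]
-51 [-0.13, -0.12, 0.05]
-58 [-0.14, -0.11, 0.05]
-65 [-0.15, -0.09, 0.06]
-72 [-0.16, -0.07, 0.06]
```

Emit:
play_rows(
  translation=[
    [0.19,-0.03,0.52],
    [0.19,-0.03,0.52],
    [0.19,-0.03,0.52],
    [0.19,-0.03,0.52],
    [0,0,0],
  ],
  twist=[
    [-0.03,0.05,0.05],
    [-0.03,0.05,0.05],
    [-0.03,0.05,0.05],
    [-0.03,0.05,0.05],
    [0,0,0],
  ],
  gripper=[-1,-1,-1,-1,-1],
)

```text
time: 2.9
tool_pos: [0.4057, 0.0141, 0.3573]
ee_rot: [3.136, -0.867, -0.216]
wrist_force: [0.1, 0.1, 0.4]
width: 0.0007
finger_force: 0.0
```

```bash
python3 - <<'E'
from h import *
for c in("scene","top"): cv2.imwrite(f"pics/{c}2.png",robot.snapshot(c)[:,:,::-1])
a=cv2.resize(cv2.imread("pics/top2.png")[180:330,270:470],(400,300)); b=cv2.resize(cv2.imread("pics/scene2.png")[170:320,160:360],(400,300))
cv2.imwrite("pics/c2.png",np.hstack([a,b]))
p,R=cur(); print(np.round((R@[0,0,.199]+p-P0[:3])@axes(P0[3]),4),np.round((tcp(.06,26,.014)+.199*TR[:,2]-P0[:3])@axes(P0[3]),4),Ro.from_matrix(R.T@TR).as_rotvec(),robot.get_obs()["wrist_force"])
E
```

```text
[ 0.0152 -0.0358  0.0549] [ 0.014  -0.0263  0.0539] [ 0.01292405  0.00080955 -0.00738324] [-0.59272834 -0.38599715  0.13373431]
```

View pics/c2.png

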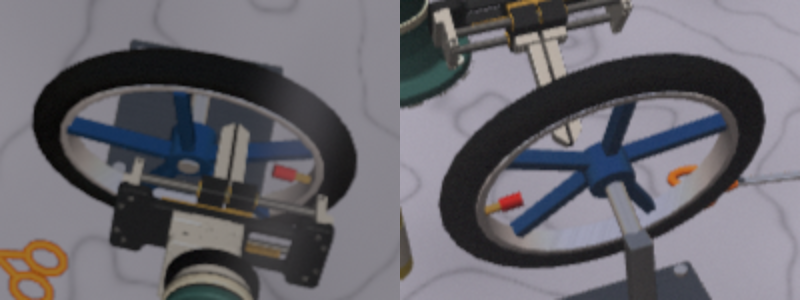

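The fingertips are in the gap just right of the top spoke (pixel 232,140 left, 570,135 right) and touch nothing. I'll sweep the arc now.

Emit:
play_rows(
  translation=[
    [0,-0.24,0],
    [0.07,-0.17,-0.02],
    [0.05,-0.18,-0.02],
    [0.03,-0.18,-0.01],
    [0,-0.18,0],
    [-0.02,-0.18,0.01],
    [-0.04,-0.18,0.01],
    [-0.06,-0.17,0.02],
  ],
  twist=[
    [0,0,0],
    [0,0,0],
    [0,0,0],
    [0,0,0],
    [0,0,0],
    [0,0,0],
    [0,0,0],
    [0,0,0],
  ],
  gripper=[-1,-1,-1,-1,-1,-1,-1,-1],
)

```text
time: 3.8
tool_pos: [0.4166, 0.0718, 0.36]
ee_rot: [3.129, -0.869, -0.213]
wrist_force: [-5.3, -7.3, 1.3]
width: 0.0004
finger_force: 3.7
```

```bash
python3 - <<'E'
from h import *
p,R=cur(); print(np.round((R@[0,0,.199]+p-P0[:3])@axes(P0[3]),4),np.round((tcp(.06,-23,.014)+.199*TR[:,2]-P0[:3])@axes(P0[3]),4),robot.get_obs()["wrist_force"])
ims={c:robot.snapshot(c) for c in("top","scene")}
for t in (.9,1.1,1.3,1.5,1.7):
    q,c=fit(ims,[*P0,t],(4,)); print(t,q[4],c)
E
```

```text
[0.0147 0.0215 0.0559] [0.014  0.0234 0.0552] [-5.31833119 -7.27594681  1.30801003]
0.9 1.1619646185886174 600.748559775474
1.1 1.1561486782656911 600.6956997024157
1.3 1.1590202041477333 600.8690918198558
1.5 1.1596074263346914 600.7260087013916
1.7 1.1560625884131617 600.8162372373768
```

Emit:
play_rows(
  translation=[
    [-0.08,-0.16,0.03],
    [-0.09,-0.15,0.03],
    [-0.11,-0.14,0.04],
    [-0.13,-0.12,0.05],
    [-0.14,-0.11,0.05],
    [-0.15,-0.09,0.06],
    [-0.16,-0.07,0.06],
    [0,0,0],
  ],
  twist=[
    [0,0,0],
    [0,0,0],
    [0,0,0],
    [0,0,0],
    [0,0,0],
    [0,0,0],
    [0,0,0],
    [0,0,0],
  ],
  gripper=[-1,-1,-1,-1,-1,-1,-1,-1],
)

```text
time: 4.7
tool_pos: [0.4132, 0.1086, 0.3273]
ee_rot: [3.139, -0.876, -0.216]
wrist_force: [1.3, -1.6, 1.7]
width: 0.0006
finger_force: 1.4
```

```bash
python3 - <<'E'
from h import *
p,R=cur(); print(np.round((R@[0,0,.199]+p-P0[:3])@axes(P0[3]),4),np.round((tcp(.06,-72,.014)+.199*TR[:,2]-P0[:3])@axes(P0[3]),4),robot.get_obs()["wrist_force"])
ims={c:robot.snapshot(c) for c in("top","scene")}
for t in (.1,.3,.5):
    q,c=fit(ims,[*P0,t],(4,)); print(t,q[4],c)
for c in ims:
    r=robot.spot_point("valve",c); print([(np.round((np.array(d["centre"])-P0[:3])@axes(P0[3]),4),round(d["score"],2)) for d in r[:2]])
a=cv2.resize(ims["top"][180:330,270:470],(400,300)); b=cv2.resize(ims["scene"][170:320,160:360],(400,300))
cv2.imwrite("pics/c3.png",np.hstack([a,b])[:,:,::-1])
E
```

```text
[0.0162 0.0583 0.0228] [0.014  0.0571 0.0185] [ 1.34614262 -1.55625539  1.73723896]
0.1 0.12482818861257011 1140.2400403102051
0.3 0.4445237746746774 605.7738573105609
0.5 0.44785771567602156 606.1440955955429
[(array([0.0051, 0.0001, 0.0015]), 0.62), (array([ 0.0207, -0.0499,  0.1075]), 0.38)]
[(array([ 0.0179, -0.0521,  0.1122]), 0.53)]
```

View pics/c3.png

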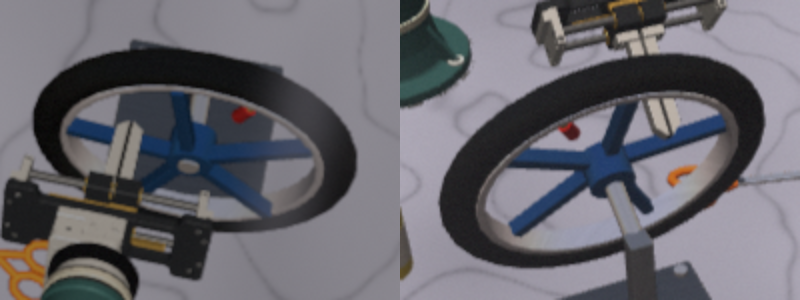

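The red cap is now at about 25° right of the top (pixel 243,115 in the left crop). There are about 25° left to push.

```bash
python3 - <<'E'
from h import *
a=[-69,-73,-77,-81,-85,-89,-92]; q=[tcp(.061,d,.014) for d in a]
for i in range(len(a)-1): print(a[i+1],np.round(TR.T@(q[i+1]-q[i])/.04,2).tolist())
E
```

```text
-73 [-0.09, -0.03, 0.03]
-77 [-0.1, -0.03, 0.04]
-81 [-0.1, -0.02, 0.04]
-85 [-0.1, -0.01, 0.04]
-89 [-0.1, -0.01, 0.04]
-92 [-0.07, 0.0, 0.03]
```

Emit:
play_rows(
  translation=[
    [-0.09,-0.03,0.03],
    [-0.1,-0.03,0.04],
    [-0.1,-0.02,0.04],
    [-0.1,-0.01,0.04],
    [-0.1,-0.01,0.04],
    [0,0,0],
    [0,0,0],
  ],
  twist=[
    [0,0,0],
    [0,0,0],
    [0,0,0],
    [0,0,0],
    [0,0,0],
    [0,0,0],
    [0,0,0],
  ],
  gripper=[-1,-1,-1,-1,-1,-1,-1],
)

```text
time: 5.6
tool_pos: [0.4077, 0.1146, 0.3067]
ee_rot: [3.14, -0.874, -0.215]
wrist_force: [1.1, -2.1, 4.4]
width: 0.0008
finger_force: 2.2
```

```bash
cat > m.py <<'E'
from h import *
p,R=cur(); print(np.round((R@[0,0,.199]+p-P0[:3])@axes(P0[3]),4),robot.get_obs()["wrist_force"])
ims={c:robot.snapshot(c) for c in("top","scene")}
for t in (0,.2):
    q,c=fit(ims,[*P0,t],(4,)); print(t,q[4],c)
for c in ims:
    r=robot.spot_point("valve",c); print([(np.round((np.array(d["centre"])-P0[:3])@axes(P0[3]),4),round(d["score"],2)) for d in r[:2]])
a=cv2.resize(ims["top"][180:330,270:470],(400,300)); b=cv2.resize(ims["scene"][170:320,160:360],(400,300))
cv2.imwrite("pics/cm.png",np.hstack([a,b])[:,:,::-1])
E
python3 m.py
```

```text
[0.017  0.0632 0.0009] [ 1.11691613 -2.07941582  4.41912009]
0 0.0 644.1618817658693
0.2 0.08747039304460091 552.3512546854147
[(array([ 0.0223, -0.0116,  0.1188]), 0.49)]
[(array([ 0.0167, -0.0105,  0.1235]), 0.41)]
```

Emit:
play_rows(
  translation=[
    [-0.07,0,0.02],
    [-0.06,0,0.03],
    [0,0,0],
    [0,0,0],
  ],
  twist=[
    [0,0,0],
    [0,0,0],
    [0,0,0],
    [0,0,0],
  ],
  gripper=[-1,-1,-1,-1],
)

```text
time: 6.2
tool_pos: [0.4059, 0.1149, 0.301]
ee_rot: [3.139, -0.874, -0.215]
wrist_force: [1.8, -2.7, 5.3]
width: 0.0005
finger_force: 2.4
```

```bash
python3 m.py
```

```text
[ 0.0171  0.0631 -0.0052] [ 1.80504062 -2.68825466  5.31150613]
0 0.0 529.5551631995661
0.2 0.007528142907750739 544.358418817659
[(array([ 0.0192, -0.0013,  0.1186]), 0.46)]
[(array([ 0.019 , -0.0015,  0.1196]), 0.47)]
```

View pics/cm.png

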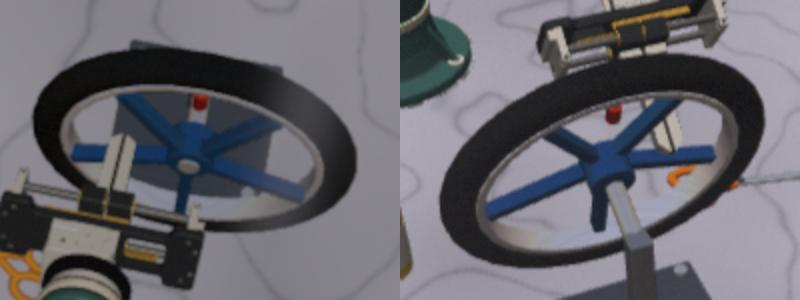

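The valve stands at twelve o'clock (red cap at pixel 200,102 left, about 0 rad). I'll lift off the spoke and back out along the fingers.

Emit:
play_rows(
  translation=[
    [0.1,0,-0.04],
    [0,0,-0.4],
    [0,0,-0.5],
    [0,0,-0.5],
    [0,0,-0.5],
    [0,0,-0.4],
    [0,0,0],
    [0,0,0],
  ],
  twist=[
    [0,0,0],
    [0,0,0],
    [0,0,0],
    [0,0,0],
    [0,0,0],
    [0,0,0],
    [0,0,0],
    [0,0,0],
  ],
  gripper=[-1,-1,-1,-1,-1,-1,-1,-1],
)

```text
time: 7.2
tool_pos: [0.3379, 0.1301, 0.3621]
ee_rot: [3.138, -0.869, -0.214]
wrist_force: [-0.6, -0.3, -0.4]
width: 0.0006
finger_force: 0.0
```

```bash
python3 m.py
```

```text
[-0.0696  0.0641  0.0275] [-0.64745001 -0.27052495 -0.417732  ]
0 0.0 514.0528127354186
0.2 0.002883193492195982 519.8005067328309
[(array([0.02  , 0.0003, 0.1198]), 0.46)]
[(array([ 0.015 , -0.0007,  0.1235]), 0.47)]
```

View pics/cm.png

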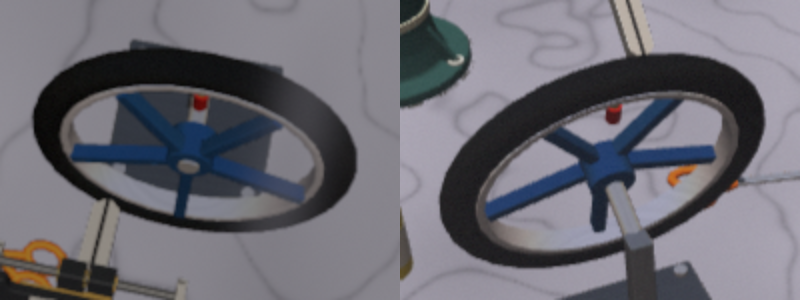

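The fingers are clear of the wheel, and the valve stands at the top and is at rest.

```bash
python3 -c "
from bench import robot
print(robot.close_job())"
```

```text
the job is handed in; nothing more can be done
None
```

The valve stands at twelve o'clock, measured within about 0.01 rad. I pushed only a spoke, backed the arm clear of the wheel and handed the job in at about 7 s; no verdict was returned.

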